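# Click the weekday dial on to the marked day

## Task

The weekday dial on the worktop is some days behind. With a fingertip, flick the fins at its edge so that the wheel clicks round clockwise as seen from above, one click a day, until the one fin with the round peg on it has clicked in at the pointer post of the base, and not a click further. Be gentle: do not shove or lift the dial, and leave the egg timer, the spice jar and the low tin beside it where they stand.

Things in the scene. Friction and masses are not known exactly. Their poses are not given: they have to be found in the camera images.
- dial: Base of the weekday dial: dark wooden disc, 120 mm across, 34 mm high, about 2.2 kg, loose on the worktop. It carries a white wheel that turns about the base's upright axis. Origin: on that axis, at the worktop (underside). Its +x axis points to the pointer post. Only the post's nose (22 mm wide, 16 mm high, under the post) sticks out farther than the wheel's fins.
- pointer (a point): Top of the pointer: a slim upright metal post, 12 mm in diameter, tapered at the top, fixed to the base just outside the fins, 86 mm from the axis. Its top is 74 mm above the worktop.
- hub (a point): Centre of the wheel's top, on its axis, 58 mm above the worktop. Hub 72 mm across, 36 to 58 mm above the worktop. At its edge stand seven equal upright fins, 51.4 degrees apart, running radially from the hub out to 70 mm from the axis, each 6 mm thick and 36 to 60 mm above the worktop. One fin carries a round peg on top.
- wheel (a joint): Turn of the wheel, rad, growing clockwise seen from above; 0 with the pegged fin at the pointer. It rests only at multiples of 0.8976 (2 pi/7), a fin then in line with the pointer. Pushed over half a click (0.449) it springs on to the next rest and stays; less, it springs back. A click takes about 2 N at a fin's end. Starts 2, 3 or 4 clicks short of 0 (about -1.80, -2.69, -3.59), rarely balanced half-way between.
- peg (a point): On the middle line of the round peg on top of the marked fin, 69 mm above the worktop: peg 20 mm in diameter, 56 mm from the wheel's axis, standing up to 81 mm above the worktop. It goes round with the wheel.
- timer: Egg timer, round, 65 mm in diameter and 52 mm high, standing loose beside the dial; origin at the centre of its underside. Not to be touched.
- spice_jar: Spice jar with a dark cap, 41 mm in diameter and 105 mm high, standing loose near the dial; origin at the centre of its underside. Not to be touched.
- tin: Low round food tin, 76 mm in diameter and 58 mm high, standing loose beside the dial; origin at the centre of its underside. Not to be touched.
Mind the look-alikes: they are no part of the job. Leave any orange or purple look-alike of the dial alone.

How it is judged (in metres and radians):
On the way, in this order (a step that is already met when the one before it is completed fails the run):
1. the marked fin is one click short of the pointer (value of joint wheel between -1.0976 and -0.697598 rad), for 0.1 s.
2. the marked fin has clicked in at the pointer (value of joint wheel between -0.12 and 0.12 rad and velocity of joint wheel between -0.1 and 0.1 rad/s), for 0.2 s.
At the end, for the whole second after the job is handed in: The wheel rests in its click with the peg's fin at the pointer (joint within 0.12 rad of 0, slower than 0.1 rad/s); the dial stands level within 20 mm of its start; timer, spice jar and tin stand upright within 20 mm of their starts (all of step 2 and distance of each of dial, timer, spice_jar, tin from where it was at the start of the episode below 0.02 m and angle between dial's own z axis and vertical below 0.05 rad and angle between each of timer, spice_jar, tin's own z axis and vertical below 0.1 rad); the robot touches nothing.
It fails at once if the wheel is flicked past the pointer (more than half a click) (value of joint wheel above 0.5 rad).
It fails at once if the wheel is taken round the wrong way, counter-clockwise (value of joint wheel below -4.21871 rad).
It fails at once if the dial is shoved more than 20 mm, tipped or lifted (distance of dial from where it was at the start of the episode above 0.02 m or angle between dial's own z axis and vertical above 0.12 rad or height (world z) of dial above 0.008 m).
It fails at once if the dial or its wheel is pressed or pinched with more than 18 N (contact force between the fingers and dial above 18 N).
It fails at once if the egg timer, spice jar or low tin is shifted more than 20 mm, lifted or tipped (distance of any of timer, spice_jar, tin from where it was at the start of the episode above 0.02 m or angle between any of timer, spice_jar, tin's own z axis and vertical above 0.3 rad or height (world z) of any of timer, spice_jar, tin above 0.008 m).
It also fails if it takes over 51 s, if anything falls off the work surface, if the arm or the gripper's body presses on something with over 40 N, if the wrist force passes 120 N, or if a joint passes its speed limit or range.

## Robot

A 6-joint arm with a two-finger parallel gripper is mounted at the origin on a cart in front of the work surface, level with it; the furniture and walls round the work are solid. World frame = base frame: x ahead of the robot, y to its left, z up, the work surface at z = 0. Lengths are in m, angles in degrees, forces in N, time in s.
With the tool pointing down it reaches from about 0.375 to 0.9 m from the base axis. Payload 3.1 kg.
Tool frame: the origin (TCP) lies at the very end of the fingers, on their centre line; the grasp point (between the pads) lies 19 mm behind it; z points along the fingers, y is the line along which they close (so a half turn about z gives the same grasp; the last joint's range is limited). The gripper opens to 87 mm and grips with 3 to 60 N. Pads are 19 mm wide; open, the fingers measure 117 mm over their backs; the gripper's body (75 mm by 190 mm) begins 51 mm behind the grasp point.
Start: joints at [-82.821, 30.224, 82.088, -0, 67.689, -10.227], TCP at [0.187, -0.596, 0.223] pointing down, gripper open.
Joint ranges: [-176.69, 176.69], [-43.24, 126.21], [12.49, 139.97], [-82, 262], [0, 151.66], [-163.58, 163.58]. Speed limits (degrees/s): [159.86, 159.86, 180, 180, 180, 180].

## Interface

Orientations are given as a 3x3 rotation matrix whose columns are the frame's x, y, z axes.
In Python, from rig import bot gives the robot as it stands.
- The arm moves only by the tool move_arm, never from a script. Its argument "increments" is a list of rows, each an object with "xyz": the shift along the tool's x, y, z in mm, a list of three; "roll": the turn about the tool's z in rad; "grip": the opening in per cent of the stroke, from 0 (shut) to 100 (fully open). A call has 1 to 5 rows; each row shifts and turns the commanded pose from where the row before left it, along the tool's axes as they then stand; what a row does not reach is not made up. A row lasts 1/12 s, in which the tool goes at most 41.7 mm and 7.16 degrees, less where a joint would pass 70% of its speed; a pose out of reach is approached as far as the arm can. A call is refused whole if a number of a shift passes 41.7 or a number of a turn 0.125, either way. A call with a gripper value outside its range is refused whole. The fingers move at their own pace and stop on an object; the grip force is fixed at half the most. Time passes only in rows, so rows that do not move let the fingers close. It gives the time, the measured TCP pose, the force, the opening and the grip force at its end, in the units of the state.
- bot.read_state(): the state, without advancing time (a new reading comes with each control period).
- bot.capture(name): name is "side" or "top"; returns (picture, depth): 480x640x3 uint8, red, green, blue; 480x640 float32, m along the optical axis (not along the pixel's ray), 0 where there is no reading.
- bot.camera_model(name): a dict with "intrinsics" (3x3 intrinsics, pixels), "D" ([k1, k2, p1, p2, k3] as OpenCV has them; the pictures are not rectified), "rvec" (rotation vector, rad) and "tvec" (3), from world to camera coordinates, as OpenCV has them. Camera axes: x right, y down, z forward; pixel columns grow to the right and rows downward; lengths in m; the calibration is good to about 2 mm. A picture is of the moment at which its call begins. camera_model takes no time and is no camera call.
- bot.hand_in(): hands the job in; it is judged then, once.
Trained networks look in the newest picture that a camera, given by its name, has taken for a name from the list of things; names that differ only in an ending like _2 or _b are one class to them, and where a whole thing is asked for, a point or a joint stands for the part that bears it (a point fixed in the world has none). Each returns a list of dicts, best first, with "conf" (0 to 1); they miss things now and then, are a little off and sometimes report something else, mostly with a low value. They report only what shows in the picture. A call takes as long as a camera call. They do not tell look-alikes from the thing itself.
- bot.spot_in(label, camera): "at" ([x, y, z] in m, in the coordinates of the camera as it stood for that picture, good to about 4 mm: the middle of the surface that is visible of it).
- bot.trace(label, camera): "mask" (480x640 bool, what is visible of it).
The state is a dict: "time_s": time; "joint_positions": joint angles; "qvel": joint speeds; "tau": joint torques, N m; "position": TCP position; "tcp_rot": TCP orientation; "force": force on the tool from outside, world axes, zero at the start; "moment": the same for the moment, N m; "opening": opening from 0.0 (shut) to 1.0 (fully open); "grasp_force": force on a finger pad.
Only numpy, scipy, OpenCV 4.12 (cv2) and the standard library are available. Lean on these libraries where they do the work, as an engineer would, in place of code of your own. Each camera call takes 0.05 s, during which the arm holds its last target. There are 200 camera calls.

## Working session

There is one attempt and no reset: what is moved stays moved. The work goes in short steps, Python scripts to look and compute and a tool call to move; the robot and the scene stay as the last step left them, time stands still between calls to the robot, and variables do not carry over. Pictures are saved under pics/ and viewed, at most 10 in all, crops included, and the job is handed in when it is done.

Besides the shell and the picture viewer there is one more tool, called after "Emit:" as name(argument=value, ...), one argument or row to a line, values as JSON. move_arm: Moves the arm, as the interface text tells. Its arguments: {"type":"object","properties":{"increments":{"type":"array"}},"required":["increments"]}

```bash
mkdir -p pics; cat > h.py <<'E'
import numpy as np,cv2
from rig import bot
def cam(n):
    m=bot.camera_model(n);R=cv2.Rodrigues(np.array(m["rvec"],float))[0]
    return np.array(m["intrinsics"],float),np.array(m["D"],float),R,np.array(m["tvec"],float).ravel()
def w(n,p):
    K,D,R,t=cam(n);return R.T@(np.array(p)-t)
def onz(n,uv,z):
    K,D,R,t=cam(n);u=cv2.undistortPoints(np.array([[uv]],float),K,D)[0,0]
    d=R.T@np.array([u[0],u[1],1]);c=-R.T@t;return c+d*(z-c[2])/d[2]
E
python3 - <<'E'
from h import *
for n in("top","side"):
    im,d=bot.capture(n);cv2.imwrite(f"pics/{n}0.png",im[:,:,::-1])
    K,D,R,t=cam(n);print(n,-R.T@t)
    for l in("dial","pointer","hub","peg","timer","spice_jar","tin"):
        print(l,[(np.round(w(n,q["at"]),3),round(q["conf"],2)) for q in bot.spot_in(l,n)])
s=bot.read_state();print(s["time_s"],s["tcp_rot"],s["opening"])
E
```

```text
top [ 0.53280304 -0.05540201  1.07972786]
dial [(array([ 0.619, -0.324,  0.053]), 0.91), (array([0.423, 0.193, 0.048]), 0.74), (array([ 0.568, -0.013,  0.032]), 0.57)]
pointer [(array([ 0.571, -0.014,  0.03 ]), 0.78), (array([ 0.618, -0.32 ,  0.051]), 0.7)]
hub [(array([ 0.567, -0.009,  0.057]), 0.93), (array([ 0.623, -0.329,  0.06 ]), 0.85), (array([0.42 , 0.2  , 0.059]), 0.63)]
peg [(array([0.422, 0.2  , 0.055]), 0.75), (array([ 0.625, -0.329,  0.057]), 0.65), (array([ 0.565, -0.008,  0.057]), 0.62)]
timer [(array([0.681, 0.094, 0.039]), 0.75)]
spice_jar [(array([ 0.62 , -0.154,  0.108]), 0.83)]
tin [(array([ 0.476, -0.184,  0.053]), 0.65)]
side [ 0.41401522 -0.75453585  0.65917905]
dial [(array([0.422, 0.183, 0.044]), 0.97), (array([ 0.567, -0.04 ,  0.046]), 0.89), (array([ 0.609, -0.35 ,  0.049]), 0.81)]
pointer [(array([ 0.616, -0.356,  0.044]), 0.92), (array([0.423, 0.181, 0.044]), 0.85), (array([ 0.571, -0.038,  0.043]), 0.57)]
hub [(array([ 0.615, -0.341,  0.058]), 0.87), (array([ 0.569, -0.017,  0.054]), 0.68), (array([0.418, 0.194, 0.057]), 0.62)]
peg [(array([ 0.57 , -0.018,  0.06 ]), 0.93), (array([ 0.62 , -0.339,  0.056]), 0.77), (array([0.423, 0.195, 0.057]), 0.76)]
timer []
spice_jar [(array([ 0.62 , -0.175,  0.07 ]), 0.61)]
tin [(array([ 0.473, -0.202,  0.059]), 0.96)]
0.8 [[ 9.54201791e-01  2.99163739e-01  1.94972130e-05]
 [ 2.99163739e-01 -9.54201791e-01 -1.46400500e-05]
 [ 1.42245035e-05  1.98024211e-05 -1.00000000e+00]] 0.9982935786180307
```

View pics/top0.png

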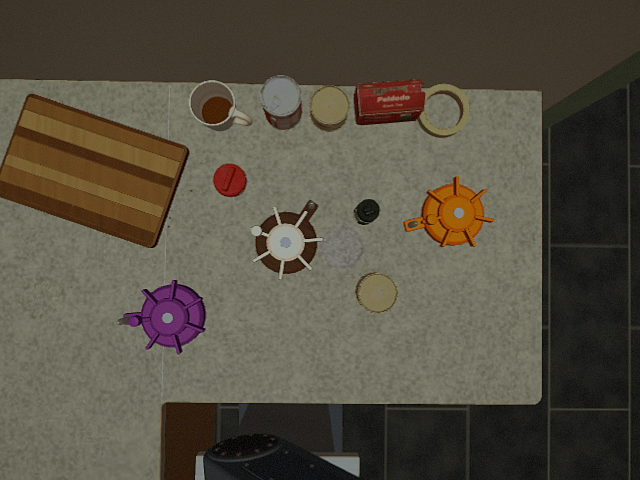

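View pics/side0.png

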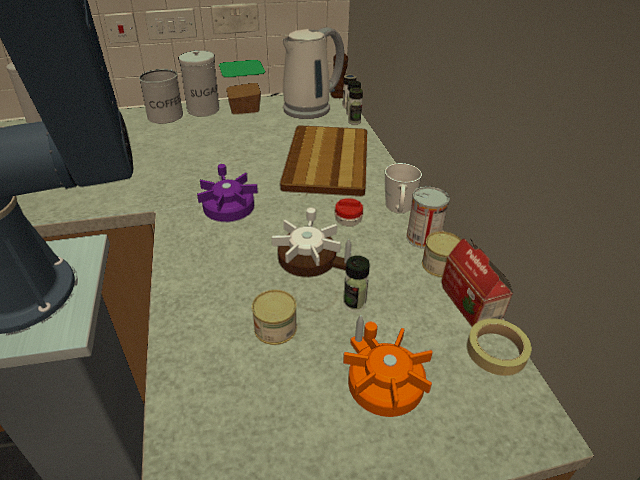

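The top view shows the white dial at (286,242), its post nose at (311,207) and the peg at (257,231). That puts it about two clicks short. The jar is at (367,211), the tin at (377,292) and the timer at (230,180).

```bash
python3 - <<'E'
from h import *
im,d=bot.capture("top")
hs=bot.spot_in("hub","top");print([(w("top",q["at"]),q["conf"]) for q in hs])
c=onz("top",(286,242),.058);p=onz("top",(257,231),.081);n=onz("top",(311,207),.045);print(c,p,n)
f=lambda a:np.degrees(np.arctan2(a[1],a[0]))
print(f(p-c),f(n-c),np.hypot(*(p-c)[:2]),np.hypot(*(n-c)[:2]))
print(d[250,343],d[250,330],d[300,300])
for uv in((322,239),(313,270),(281,277),(254,262),(275,210)):
    q=onz("top",uv,.06)-c;print(uv,f(q),np.hypot(*q[:2]))
cv2.imwrite("pics/c1.png",cv2.resize(im[180:300,220:380,::-1],None,fx=5,fy=5,interpolation=cv2.INTER_CUBIC))
E
```

```text
[(array([ 0.56504561, -0.00658471,  0.05825055]), 0.82), (array([ 0.62144974, -0.32822252,  0.05725765]), 0.8)]
[ 0.56466902 -0.01213129  0.058     ] [0.58312879 0.03991511 0.081     ] [ 0.63206791 -0.05765057  0.045     ]
70.47146481328875 -34.03396507830739 0.05522309813095263 0.08133028760592527
1.0829521 1.0820056 1.0772556
(322, 239) -84.37623729317401 0.06722765583120201
(313, 270) -135.1306969629517 0.07237150226762849
(281, 277) 172.95534129858837 0.0656112962943113
(254, 262) 123.06645698432098 0.06979840628908401
(275, 210) 19.87607619362444 0.06293727798015897
```

View pics/c1.png

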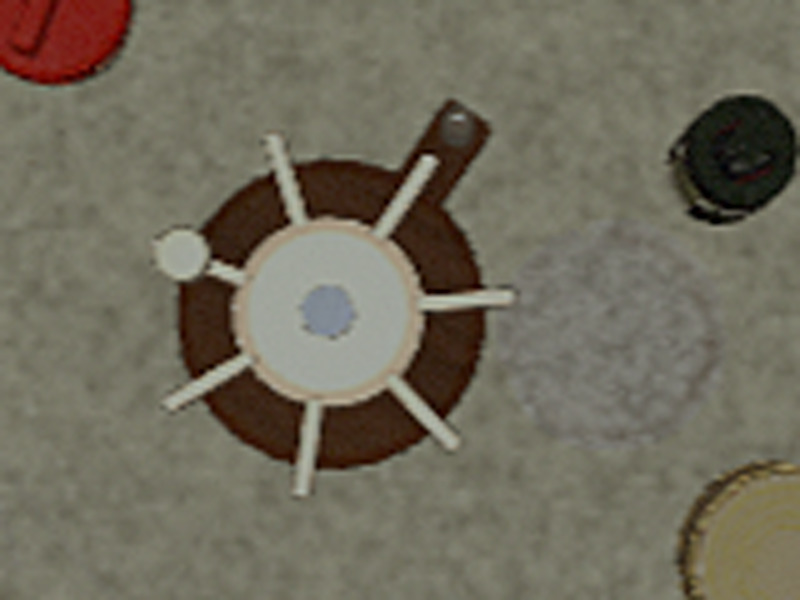

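Emit:
move_arm(
  increments=[
    {"xyz": [0,0,0],"roll": -0.125,"grip": 0},
    {"xyz": [0,0,0],"roll": -0.125,"grip": 0},
    {"xyz": [0,0,0],"roll": -0.125,"grip": 0},
    {"xyz": [0,0,0],"roll": -0.125,"grip": 0},
    {"xyz": [0,0,0],"roll": -0.125,"grip": 0},
  ],
)

```text
time_s: 1.32
position: [0.187, -0.5963, 0.2226]
tcp_rot: [[0.594, 0.805, 0.0], [0.805, -0.594, 0.0], [0.0, -0.0, -1.0]]
force: [-0.5, -0.5, -0.4]
opening: 0.709
grasp_force: 0.0
```

Emit:
move_arm(
  increments=[
    {"xyz": [0,0,0],"roll": -0.12,"grip": 0},
    {"xyz": [0,0,0],"roll": -0.12,"grip": 0},
    {"xyz": [40,1.5,0],"roll": 0,"grip": 0},
    {"xyz": [40,1.5,0],"roll": 0,"grip": 0},
    {"xyz": [40,1.5,0],"roll": 0,"grip": 0},
  ],
)

```text
time_s: 1.73
position: [0.2381, -0.4868, 0.2223]
tcp_rot: [[0.393, 0.92, 0.0], [0.92, -0.393, 0.0], [0.0, 0.0, -1.0]]
force: [0.5, 0.7, -0.5]
opening: 0.327
grasp_force: 0.0
```

Emit:
move_arm(
  increments=[
    {"xyz": [40,1.5,0],"roll": 0,"grip": 0},
    {"xyz": [40,1.5,0],"roll": 0,"grip": 0},
    {"xyz": [40,1.5,0],"roll": 0,"grip": 0},
    {"xyz": [40,1.5,0],"roll": 0,"grip": 0},
    {"xyz": [40,1.5,0],"roll": 0,"grip": 0},
  ],
)

```text
time_s: 2.15
position: [0.3237, -0.3049, 0.2228]
tcp_rot: [[0.392, 0.92, 0.001], [0.92, -0.392, -0.001], [-0.0, 0.001, -1.0]]
force: [0.2, -0.3, -0.4]
opening: 0.02
grasp_force: 0.0
```

Emit:
move_arm(
  increments=[
    {"xyz": [40,1.5,0],"roll": 0,"grip": 0},
    {"xyz": [40,1.5,0],"roll": 0,"grip": 0},
    {"xyz": [40,1.5,0],"roll": 0,"grip": 0},
    {"xyz": [40,1.5,10],"roll": 0,"grip": 0},
    {"xyz": [40,1.5,20],"roll": 0,"grip": 0},
  ],
)

```text
time_s: 2.57
position: [0.4095, -0.1269, 0.1955]
tcp_rot: [[0.391, 0.92, 0.006], [0.92, -0.391, -0.003], [-0.001, 0.006, -1.0]]
force: [0.2, -1.4, -0.4]
opening: 0.006
grasp_force: 0.0
```

Emit:
move_arm(
  increments=[
    {"xyz": [40,1.5,30],"roll": 0,"grip": 0},
    {"xyz": [40,1.5,30],"roll": 0,"grip": 0},
    {"xyz": [36,1.5,30],"roll": 0,"grip": 0},
    {"xyz": [0,0,0],"roll": 0,"grip": 0},
    {"xyz": [0,0,0],"roll": 0,"grip": 0},
  ],
)

```text
time_s: 2.98
position: [0.4488, -0.037, 0.1161]
tcp_rot: [[0.387, 0.922, -0.003], [0.922, -0.387, 0.001], [-0.0, -0.004, -1.0]]
force: [-0.8, -0.3, 0.3]
opening: 0.005
grasp_force: 0.0
```

```bash
python3 - <<'E'
from h import *
s=bot.read_state();print(s["position"],s["opening"])
im,d=bot.capture("side");cv2.imwrite("pics/s1.png",cv2.resize(im[150:330,200:440,::-1],None,fx=3,fy=3))
E
```

```text
[ 0.44877024 -0.03704892  0.11605111] 0.005117629684587521
```

View pics/s1.png

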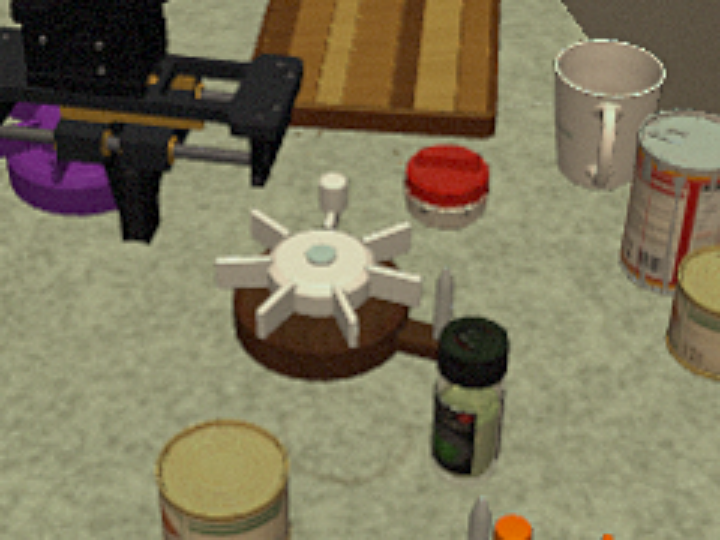

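The picture shows the closed fingertip at (140,235), beside the dial on the robot's side, with the way in clear.

Emit:
move_arm(
  increments=[
    {"xyz": [11,0,20],"roll": 0,"grip": 0},
    {"xyz": [11,0,25],"roll": 0,"grip": 0},
    {"xyz": [0,0,20],"roll": 0,"grip": 0},
    {"xyz": [0,0,6],"roll": 0,"grip": 0},
    {"xyz": [0,0,0],"roll": 0,"grip": 0},
  ],
)

```text
time_s: 3.45
position: [0.4577, -0.0197, 0.0462]
tcp_rot: [[0.393, 0.919, -0.001], [0.919, -0.393, 0.0], [-0.0, -0.001, -1.0]]
force: [0.4, -0.4, 1.2]
opening: 0.004
grasp_force: 0.0
```

Emit:
move_arm(
  increments=[
    {"xyz": [0,8,0],"roll": 0,"grip": 0},
    {"xyz": [0,8,0],"roll": 0,"grip": 0},
    {"xyz": [0,8,0],"roll": 0,"grip": 0},
    {"xyz": [0,8,0],"roll": 0,"grip": 0},
    {"xyz": [0,0,0],"roll": 0,"grip": 0},
  ],
)

```text
time_s: 3.87
position: [0.4911, -0.0326, 0.0473]
tcp_rot: [[0.392, 0.92, 0.006], [0.92, -0.392, -0.002], [0.001, 0.006, -1.0]]
force: [0.4, 0.3, 0.6]
opening: 0.002
grasp_force: 0.0
```

Emit:
move_arm(
  increments=[
    {"xyz": [6,0,0],"roll": 0,"grip": 0},
    {"xyz": [6,0,0],"roll": 0,"grip": 0},
    {"xyz": [4,0,0],"roll": 0,"grip": 0},
    {"xyz": [4,0,0],"roll": 0,"grip": 0},
    {"xyz": [4,0,0],"roll": 0,"grip": 0},
  ],
)

```text
time_s: 4.28
position: [0.496, -0.008, 0.0461]
tcp_rot: [[0.39, 0.921, -0.002], [0.921, -0.39, 0.0], [-0.001, -0.002, -1.0]]
force: [-0.3, -1.1, -0.6]
opening: 0.01
grasp_force: 0.5
```

Emit:
move_arm(
  increments=[
    {"xyz": [4,0,0],"roll": 0,"grip": 0},
    {"xyz": [4,0,0],"roll": 0,"grip": 0},
    {"xyz": [4,0,0],"roll": 0,"grip": 0},
    {"xyz": [4,0,0],"roll": 0,"grip": 0},
    {"xyz": [0,0,0],"roll": 0,"grip": 0},
  ],
)

```text
time_s: 4.7
position: [0.5028, 0.0066, 0.0462]
tcp_rot: [[0.391, 0.921, -0.001], [0.921, -0.391, 0.0], [-0.0, -0.001, -1.0]]
force: [-1.3, -1.1, -0.4]
opening: 0.002
grasp_force: 0.6
```

Emit:
move_arm(
  increments=[
    {"xyz": [3,0,0],"roll": 0,"grip": 0},
    {"xyz": [3,0,0],"roll": 0,"grip": 0},
    {"xyz": [0,0,0],"roll": 0,"grip": 0},
    {"xyz": [0,0,0],"roll": 0,"grip": 0},
  ],
)

```text
time_s: 5.03
position: [0.5065, 0.0115, 0.0465]
tcp_rot: [[0.391, 0.92, 0.002], [0.92, -0.391, -0.0], [0.001, 0.002, -1.0]]
force: [0.4, -0.0, 1.1]
opening: 0.006
grasp_force: 0.0
```

```bash
python3 - <<'E'
from h import *
s=bot.read_state();print(s["position"],s["force"])
im,d=bot.capture("side");cv2.imwrite("pics/s2.png",cv2.resize(im[150:330,200:440,::-1],None,fx=3,fy=3))
E
```

```text
[0.50647254 0.01146234 0.0464956 ] [ 0.4486706  -0.02721097  1.09721862]
```

View pics/s2.png

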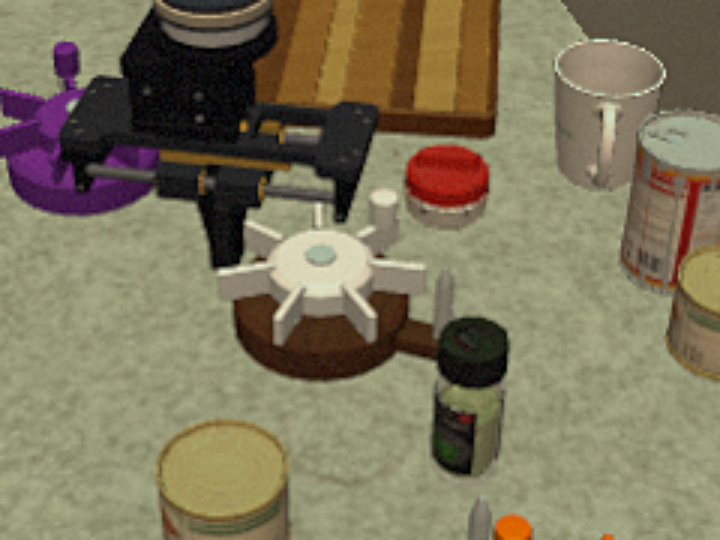

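The peg moved from (333,190) to (384,210), but the wheel sits a few degrees short of rest. I'll draw the finger straight out radially and look again.

Emit:
move_arm(
  increments=[
    {"xyz": [0,-8,0],"roll": 0,"grip": 0},
    {"xyz": [0,-12,0],"roll": 0,"grip": 0},
    {"xyz": [0,-12,0],"roll": 0,"grip": 0},
    {"xyz": [0,0,0],"roll": 0,"grip": 0},
    {"xyz": [0,0,0],"roll": 0,"grip": 0},
  ],
)

```text
time_s: 5.5
position: [0.4753, 0.0242, 0.0464]
tcp_rot: [[0.391, 0.92, -0.0], [0.92, -0.391, 0.0], [-0.0, -0.0, -1.0]]
force: [0.7, 0.0, -0.1]
opening: 0.005
grasp_force: 0.0
```

```bash
python3 - <<'E'
from h import *
s=bot.read_state();print(s["position"],s["force"])
im,d=bot.capture("side");cv2.imwrite("pics/s3.png",cv2.resize(im[150:330,200:440,::-1],None,fx=3,fy=3))
E
```

```text
[0.47533383 0.02416105 0.04637584] [ 0.70689585  0.00822814 -0.09052802]
```

View pics/s3.png

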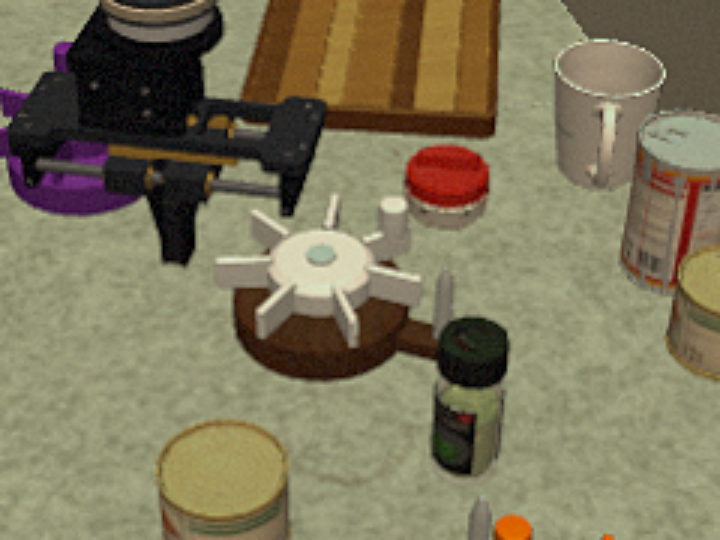

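The wheel has settled exactly one click on, with the peg at (393,210) and the dial unmoved. I'll repeat the same stroke.

Emit:
move_arm(
  increments=[
    {"xyz": [-15,0,0],"roll": 0,"grip": 0},
    {"xyz": [-16,0,0],"roll": 0,"grip": 0},
    {"xyz": [-15,0,0],"roll": 0,"grip": 0},
    {"xyz": [0,0,0],"roll": 0,"grip": 0},
    {"xyz": [0,0,0],"roll": 0,"grip": 0},
  ],
)

```text
time_s: 5.97
position: [0.4589, -0.0193, 0.0464]
tcp_rot: [[0.393, 0.919, 0.001], [0.919, -0.393, -0.0], [0.0, 0.001, -1.0]]
force: [0.5, 0.1, 0.6]
opening: 0.001
grasp_force: 0.0
```

Emit:
move_arm(
  increments=[
    {"xyz": [0,8,0],"roll": 0,"grip": 0},
    {"xyz": [0,8,0],"roll": 0,"grip": 0},
    {"xyz": [0,8,0],"roll": 0,"grip": 0},
    {"xyz": [0,8,0],"roll": 0,"grip": 0},
    {"xyz": [0,0,0],"roll": 0,"grip": 0},
  ],
)

```text
time_s: 6.38
position: [0.4909, -0.0319, 0.0465]
tcp_rot: [[0.391, 0.92, 0.005], [0.92, -0.391, -0.001], [0.001, 0.005, -1.0]]
force: [-0.2, 0.7, 0.6]
opening: 0.006
grasp_force: 0.0
```

Emit:
move_arm(
  increments=[
    {"xyz": [6,0,0],"roll": 0,"grip": 0},
    {"xyz": [6,0,0],"roll": 0,"grip": 0},
    {"xyz": [4,0,0],"roll": 0,"grip": 0},
    {"xyz": [4,0,0],"roll": 0,"grip": 0},
    {"xyz": [4,0,0],"roll": 0,"grip": 0},
  ],
)

```text
time_s: 6.8
position: [0.496, -0.008, 0.0462]
tcp_rot: [[0.39, 0.921, -0.002], [0.921, -0.39, 0.0], [-0.0, -0.002, -1.0]]
force: [-1.1, -1.2, 0.7]
opening: 0.011
grasp_force: 0.5
```

Emit:
move_arm(
  increments=[
    {"xyz": [4,0,0],"roll": 0,"grip": 0},
    {"xyz": [4,0,0],"roll": 0,"grip": 0},
    {"xyz": [4,0,0],"roll": 0,"grip": 0},
    {"xyz": [4,0,0],"roll": 0,"grip": 0},
    {"xyz": [0,0,0],"roll": 0,"grip": 0},
  ],
)

```text
time_s: 7.22
position: [0.5028, 0.0066, 0.0462]
tcp_rot: [[0.391, 0.921, -0.001], [0.921, -0.391, 0.0], [-0.0, -0.001, -1.0]]
force: [-1.2, -1.1, 1.4]
opening: 0.008
grasp_force: 0.6
```

Emit:
move_arm(
  increments=[
    {"xyz": [3,0,0],"roll": 0,"grip": 0},
    {"xyz": [3,0,0],"roll": 0,"grip": 0},
    {"xyz": [0,0,0],"roll": 0,"grip": 0},
    {"xyz": [0,0,0],"roll": 0,"grip": 0},
  ],
)

```text
time_s: 7.55
position: [0.5064, 0.0115, 0.0465]
tcp_rot: [[0.391, 0.92, 0.002], [0.92, -0.391, -0.0], [0.001, 0.002, -1.0]]
force: [-0.5, -0.4, -0.2]
opening: 0.001
grasp_force: 0.0
```

Emit:
move_arm(
  increments=[
    {"xyz": [0,-8,0],"roll": 0,"grip": 0},
    {"xyz": [0,-12,0],"roll": 0,"grip": 0},
    {"xyz": [0,-12,0],"roll": 0,"grip": 0},
    {"xyz": [0,0,-15],"roll": 0,"grip": 0},
    {"xyz": [0,0,-30],"roll": 0,"grip": 0},
  ],
)

```text
time_s: 7.97
position: [0.4721, 0.0248, 0.0893]
tcp_rot: [[0.391, 0.92, -0.009], [0.92, -0.391, 0.002], [-0.002, -0.008, -1.0]]
force: [1.5, 0.2, 0.4]
opening: 0.008
grasp_force: 0.0
```

Emit:
move_arm(
  increments=[
    {"xyz": [0,-10,-30],"roll": 0,"grip": 0},
    {"xyz": [0,0,-20],"roll": 0,"grip": 0},
    {"xyz": [0,0,0],"roll": 0,"grip": 0},
    {"xyz": [0,0,0],"roll": 0,"grip": 0},
  ],
)

```text
time_s: 8.3
position: [0.4672, 0.0279, 0.1423]
tcp_rot: [[0.391, 0.92, 0.003], [0.92, -0.391, -0.0], [0.001, 0.003, -1.0]]
force: [-0.1, -0.2, -0.0]
opening: 0.007
grasp_force: 0.0
```

```bash
python3 - <<'E'
from h import *
s=bot.read_state();print(s["position"],s["force"])
im,d=bot.capture("side");cv2.imwrite("pics/s4.png",cv2.resize(im[150:330,200:440,::-1],None,fx=3,fy=3))
E
```

```text
[0.46716905 0.02785646 0.14228697] [-0.08655029 -0.18987954 -0.00447726]
```

View pics/s4.png

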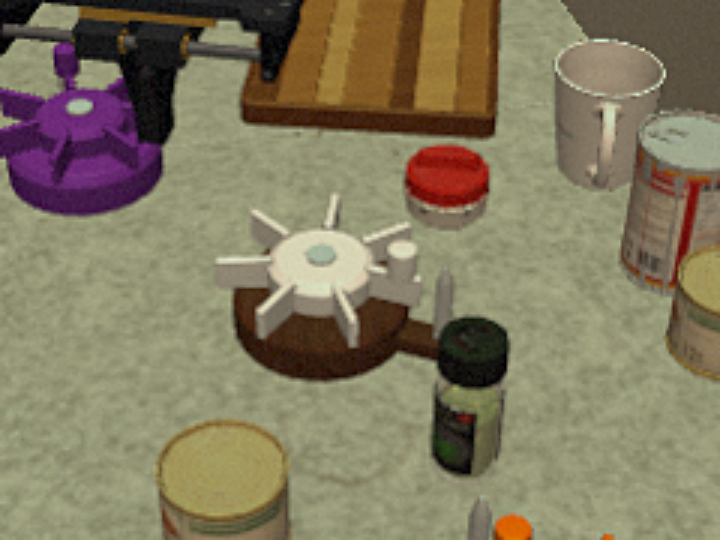

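The peg's fin, at (403,260), is now in line with the post at (443,300). Nothing else has moved and the finger is clear.

```bash
python3 -c "
from rig import bot
print(bot.hand_in())"
```

```text
the job is handed in; nothing more can be done
None
```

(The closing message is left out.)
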